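# Seat the tanged arbor in the propeller balancer

## Task

Take the arbor with the flat-sided block head out of the wooden rack and set its tapered shank in the balancer's upright spindle: press only lightly by hand and turn it until the tang under the shank drops into the hidden slot, then let go so that it stands by itself with its collar still a few millimetres proud. Then, with the nylon face of the tapping weight, tap it down its axis with at least two taps, lifting the weight clear in between, until the collar sits flat on the spindle nose and the taper is locked, and stand the weight back upright on its round rubber pad. Leave the other two arbors and everything else on the table where they are.

Things in the scene. Friction and masses are not known exactly. Their poses are not given: they have to be found in the camera images.
- arbor: Steel arbor to be seated, 250 g nominal (varies), in one of the rack's three holes, its x within 30 degrees of the rack's. Origin: centre of its collar's underside; z up its axis. Collar 44 mm across, z 0 to 6 mm; on it the block head (grip) and striking button (button); below it a tapered shank, 21.8 mm across at the collar, 15.8 mm at z = -32 mm, then the tang (tang).
- grip (a point): On the arbor's axis, 28 mm above the collar's underside, axes as the arbor's: the place to grip, across y, that keeps fingertips off the collar. The flat-sided steel block head here is 30 mm along x, 20 mm along y, from 6 to 40 mm above the collar's underside.
- button (a point): Top of the arbor's round striking button, 18 mm across and 8 mm tall on top of the block head, 48 mm above the collar's underside.
- tang (a point): Lower end of the tang, 41 mm below the collar's underside, axes as the arbor's. Flat tang 14 mm wide along x, 5 mm thick along y, 6 mm long, then a tip 12 x 3 mm, 3 mm long. It fits the slot either way round (half a turn).
- round_arbor: A bystander: arbor with the same collar and shank but no tang, a round head 30 mm in diameter to z = 36 mm and a thin stud on top, to z = 54 mm. Origin: centre of the collar's underside. In another hole of the rack; stays there.
- cone_arbor: A bystander: arbor with the same collar and shank but no tang, and a conical head 32 mm in diameter at the base, its point at z = 40 mm. Origin: centre of the collar's underside. In another hole of the rack; stays there.
- rack: Fixed wooden rack block 80 (x) x 270 (y) x 60 mm high with three through holes of 25 mm diameter in a row along its y, 90 mm apart, in which the arbors hang by their collars. Origin: centre of its underside.
- stand: Fixed grey base of the balancer, 120 x 120 x 45 mm, with a black strip near its -x side; origin at the centre of its underside, z up. On its centre stands the upright steel spindle, 60 mm in diameter, its top face (the nose) 110 mm above the table.
- nose (a point): Centre of the spindle's flat top face (the nose), 110 mm above the table, axes as the stand's. The opening in the face is about 37 mm across; in it sits the bush (bush_top). The arbor is home when its collar lies on this face.
- bush_top (a point): Mean top of the dark steel bush in the spindle, on the axis; the real one is 0 to 2 mm below the nose at first. Tapered bore, 21.5 mm across at the top, 17 mm at the slot plate 24 mm down. It stays put under about 12 N (search with 4 to 5 N); 16 to 22 N drives it down with the arbor; it stays there, its jaws grip the shank, and at the nose all goes solid.
- slot (a point): Centre of the slot plate's top, 24 mm below the nose (to 2 mm lower), axes as the stand's. Straight slot 7.5 mm wide; its hidden direction is within 43 degrees either side of the stand's x; the tang's x must lie along it within about 10 degrees. Collar above the nose: 14 to 17 mm with the tang across the slot, about 11 mm with only its tip in, 5 to 8 mm with the tang in.
- weight: Tapping weight, 500 g nominal (varies): nylon-faced steel slug 40 mm in diameter and 35 mm tall, with a round grip 26 mm in diameter above it up to 90 mm. Origin: centre of its flat nylon underside, z up. Grip it about 65 mm above its underside. It starts upright at the middle of its pad.
- pad: Fixed round rubber pad 90 mm in diameter and 4 mm thick, on the table; origin: centre of its underside.
- drone: Bystander: small grey quadcopter about 220 mm across its propellers and 55 mm tall; origin at the centre underneath.
- transmitter: Bystander: white remote control 100 x 170 x 35 mm with two sticks; origin at the centre of its underside.
- battery: Bystander: black battery pack 105 x 35 x 30 mm; origin at the centre of its underside.
- cup: Bystander: paper cup 72 mm across and 85 mm tall; origin at the centre of its underside.
- driver: Bystander: screwdriver 170 mm long lying on the table.
- tape_roll: Bystander: paper tape roll 70 mm across, 20 mm tall; origin at the centre of its underside.
Mind the look-alikes: they are no part of the job. What is shaped like the stand but orange or purple is not meant.

How it is judged:
On the way, in this order (a step that is already met when the one before it is completed fails the run):
1. the arbor stands by itself in the spindle, tang in the slot, collar still 2 to 10 mm proud, let go (horizontal distance between arbor and nose below 0.003 m and angle between arbor's own z axis and vertical below 0.06 rad and z of arbor in the frame of nose between 0.002 and 0.01 m and contact force between the fingers and arbor below 0.1 N), for 0.2 s.
2. a first tap of the weight on the arbor (contact force between weight and arbor above 3 N).
3. the weight is lifted clear of the arbor (its face over 4 mm above the button) (z of weight in the frame of arbor above 0.052 m).
4. tapped again, the arbor is home under the weight (z of arbor in the frame of nose between -0.003 and 0.0015 m and horizontal distance between arbor and nose below 0.003 m and angle between arbor's own z axis and vertical below 0.06 rad and contact force between weight and arbor above 3 N).
At the end, for the whole second after the job is handed in: The arbor stands in the spindle, upright within 0.06 rad and centred within 3 mm, its collar within 1.5 mm of the nose; the weight stands upright and at rest on its rubber pad, its axis within 30 mm of the pad's centre (z of arbor in the frame of nose between -0.003 and 0.0015 m and horizontal distance between arbor and nose below 0.003 m and angle between arbor's own z axis and vertical below 0.06 rad and horizontal distance between weight and pad below 0.03 m and angle between weight's own z axis and vertical below 0.05 rad and height (world z) of weight below 0.008 m and linear speed of each of weight, arbor below 0.02 m/s); the robot touches nothing.
It fails at once if another arbor is moved more than 20 mm (distance of any of round_arbor, cone_arbor from where it was at the start of the episode above 0.02 m).
It fails at once if another thing on the table is moved more than 30 mm (distance of any of drone, transmitter, battery, cup, driver, tape_roll from where it was at the start of the episode above 0.03 m).
It also fails if it takes over 61 s, if anything falls off the work surface, if the arm or the gripper's body presses on something with over 40 N, if the wrist force passes 120 N, or if a joint passes its speed limit or range.

## Robot

A 6-joint arm with a two-finger parallel gripper is mounted at the origin on the work surface. World frame = base frame: x ahead of the robot, y to its left, z up, the work surface at z = 0. Lengths are in m, angles in rad, forces in N, time in s.
With the tool pointing down it reaches from about 0.3 to 0.875 m from the base axis. Payload 6.4 kg.
Tool frame: the origin (TCP) lies midway between the tips of the shut fingers; the grasp point (between the pads) lies behind it (ctrl.tcp_to_grasp is the z of the grasp point in the tool frame, in m); z points along the fingers, y is the line along which they close (so a half turn about z gives the same grasp; the last joint's range is limited). The gripper opens to 85 mm and grips with 20 to 120 N. Pads are 22 mm wide; open, the fingers measure 114 mm over their backs; the gripper's body (76 mm by 85 mm) begins 54 mm behind the grasp point. The pads swing forward as they close: fully open they stand 13 mm farther back than shut.
Start: joints at [-1.336, 0.181, 1.607, -0, 1.354, -0.206], TCP at [0.245, -0.52, 0.231] pointing down, gripper open.
Joint ranges: [-2.99, 2.99], [-0.89, 2.07], [0.3, 2.58], [-1.14, 4.28], [0, 2.63], [-3.12, 3.12]. Speed limits (rad/s): [2.57, 2.57, 3.01, 3.14, 3.14, 3.14].

## Interface

Orientations are given as a rotation vector (axis times angle).
In Python, from bench import ctrl gives the robot as it stands. The module is installed in compiled form; this text tells all that it offers.
- The arm moves only by the tool carry_out, never from a script. Its argument "increments" is a list of rows, each an object with "rot": the turn, a rotation vector about the tool's x, y, z in degrees, a list of three; "delta_pos": the shift along the tool's x, y, z in cm, a list of three; "gripper": the closure in counts, from 0 (fully open) to 255 (shut). In form: [{"rot": [wx, wy, wz], "delta_pos": [tx, ty, tz], "gripper": gripper}, ...]. A call has 1 to 12 rows; each row is the pose to reach, as a shift and turn from the pose commanded when the call began, along the tool's axes at that moment; what a row does not reach only later rows make up. A row lasts 1/10 s, in which the tool goes at most 50 mm and 8.59 degrees, less where a joint would pass 70% of its speed; a pose out of reach is approached as far as the arm can. A call with a gripper value outside its range is refused whole. The fingers move at their own pace and stop on an object; "newtons" is the grip in N (left out, the last holds). Time passes only in rows, so rows that repeat a pose let the fingers close. It gives the time, the measured TCP pose, the force, the opening and the grip force at its end, in the units of the state.
- ctrl.get_obs(): the state, without advancing time (a new reading comes with each control period).
- ctrl.capture(name): name is "scene" or "side" or "wrist"; returns a dict with "img" (480x640x3 uint8, red, green, blue), "z_map" (480x640 float32, m along the optical axis (not along the pixel's ray), 0 where there is no reading), "fx", "fy", "cx", "cy" (pixels), "xyz" and "orientation" of the camera in the world. Camera axes: x right, y up, looking along -z (the intrinsics and any distortion apply to the point x, -y, -z); pixel columns grow to the right and rows downward; lengths in m; the calibration is good to about 2 mm. A picture is of the moment at which its call begins.
- ctrl.job_done(): hands the job in; it is judged then, once.
Trained networks look in the newest picture that a camera, given by its name, has taken for a name from the list of things; names that differ only in an ending like _2 or _b are one class to them, and where a whole thing is asked for, a point or a joint stands for the part that bears it (a point fixed in the world has none). Each returns a list of dicts, best first, with "conf" (0 to 1); they miss things now and then, are a little off and sometimes report something else, mostly with a low value. They report only what shows in the picture. A call takes as long as a camera call. They do not tell look-alikes from the thing itself.
- ctrl.silhouettes(name, camera): "pixels" (480x640 bool, what is visible of it) and "rect" ([left, top, right, bottom] in pixels, round what is visible of it).
The state is a dict: "time": time; "qpos": joint angles; "joint_velocities": joint speeds; "joint_efforts": joint torques, N m; "tcp_pos": TCP position; "tcp_rot": TCP orientation; "force": force on the tool from outside, world axes, zero at the start; "wrist_torque": the same for the moment, N m; "opening": opening from 0.0 (shut) to 1.0 (fully open); "gripper_force": force on a finger pad.
Only numpy, scipy, OpenCV 4.12 (cv2) and the standard library are available. Lean on these libraries where they do the work, as an engineer would, in place of code of your own. Each camera call takes 0.05 s, during which the arm holds its last target. There are 200 camera calls.

## Working session

There is one attempt and no reset: what is moved stays moved. The work goes in short steps, Python scripts to look and compute and a tool call to move; the robot and the scene stay as the last step left them, time stands still between calls to the robot, and variables do not carry over. Pictures are saved under pics/ and viewed, at most 10 in all, crops included, and the job is handed in when it is done.

Besides the shell and the picture viewer there is one more tool, called after "Request:" in YAML: its name, and indented under it one key for each argument. carry_out: Moves the arm, as the interface text tells. Its arguments: {"type":"object","properties":{"increments":{"type":"array"},"newtons":{"type":"number"}},"required":["increments"]}

```bash
mkdir -p pics; cat > h.py <<'E'
import numpy as np, cv2
from scipy.spatial.transform import Rotation as R
from bench import ctrl
def cloud(c):
    z=c["z_map"]; v,u=np.mgrid[0:480,0:640]
    p=np.stack([(u-c["cx"])/c["fx"]*z,-(v-c["cy"])/c["fy"]*z,-z],-1)
    return p@R.from_rotvec(c["orientation"]).as_matrix().T+np.array(c["xyz"])
def save(c,n): cv2.imwrite("pics/"+n,cv2.cvtColor(c["img"],cv2.COLOR_RGB2BGR))
E
cat > a.py <<'E'
from h import *
ims=[]
for cam in ["scene","side"]:
    c=ctrl.capture(cam); save(c,cam+"0.png"); P=cloud(c); np.save(cam+".npy",P); print(cam,c["xyz"],np.round(c["orientation"],2),c["fx"])
    for n in ["arbor","round_arbor","cone_arbor","rack","stand","weight","pad","drone","transmitter","cup","battery","driver","tape_roll"]:
        for d in ctrl.silhouettes(n,cam)[:3]:
            m=d["pixels"]&(c["z_map"]>0); q=P[m]
            if len(q): print(n,round(d["conf"],2),d["rect"],np.round(np.median(q,0),3),np.round(np.percentile(q,2,axis=0),3),np.round(np.percentile(q,98,axis=0),3))
E
python3 a.py; python3 -c "
from bench import ctrl;print(ctrl.tcp_to_grasp,ctrl.get_obs())"
```

```text
scene [ 1.15247839 -0.77587821  0.89847035] [0.84 0.31 0.65] 594.1523943245984
arbor 0.73 [206.5, 310.9, 232.2, 340.5] [ 0.527 -0.321  0.081] [ 0.509 -0.335  0.061] [ 0.541 -0.3    0.109]
round_arbor 0.71 [268.9, 256.0, 288.1, 282.7] [ 0.511 -0.141  0.078] [ 0.468 -0.156  0.056] [ 0.526 -0.102  0.113]
round_arbor 0.56 [400.7, 163.0, 414.9, 202.3] [0.519 0.328 0.041] [0.498 0.317 0.005] [0.532 0.35  0.095]
cone_arbor 0.8 [238.8, 284.6, 261.7, 309.5] [ 0.52  -0.232  0.074] [ 0.497 -0.246  0.062] [ 0.534 -0.211  0.099]
cone_arbor 0.28 [309.2, 365.6, 332.9, 443.8] [ 0.773 -0.32   0.023] [ 0.699 -0.349  0.006] [ 0.806 -0.257  0.028]
rack 0.72 [190.0, 259.7, 309.5, 379.6] [ 0.542 -0.255  0.057] [ 0.472 -0.362  0.001] [ 0.562 -0.095  0.063]
rack 0.66 [249.9, 224.8, 287.8, 254.6] [ 0.374 -0.033  0.028] [ 0.317 -0.045  0.002] [ 0.419 -0.006  0.033]
rack 0.25 [336.8, 231.0, 407.3, 279.1] [0.606 0.053 0.042] [0.526 0.029 0.006] [0.639 0.144 0.049]
stand 0.94 [151.9, 250.4, 232.9, 309.0] [ 0.357 -0.244  0.044] [ 0.287 -0.294  0.007] [ 0.402 -0.177  0.049]
stand 0.8 [280.5, 147.2, 340.4, 184.0] [
[... 3527 characters left out ...]

-0.0187 {'time': 1.4, 'qpos': array([-1.33627400e+00,  1.80783581e-01,  1.60697726e+00, -1.55769111e-05,
        1.35379352e+00, -2.06326472e-01]), 'joint_velocities': array([-0.00184174,  0.00089699,  0.00045082,  0.00017817, -0.00014041,
       -0.00123689]), 'joint_efforts': array([-1.13055871e-04, -4.44844794e+01, -3.51675260e+01, -2.28450735e-04,
        9.18436672e-04, -8.40736078e-06]), 'tcp_pos': array([ 0.24536086, -0.52005288,  0.2313087 ]), 'tcp_rot': array([ 3.06554229e+00,  6.86886401e-01, -2.30438164e-05]), 'force': array([-0.60357852, -0.22987617,  0.21246176]), 'wrist_torque': array([ 0.01136059, -0.0024476 ,  0.00896113]), 'gripper_force': 0.0, 'opening': 1.001509538747075}
```

View pics/scene0.png

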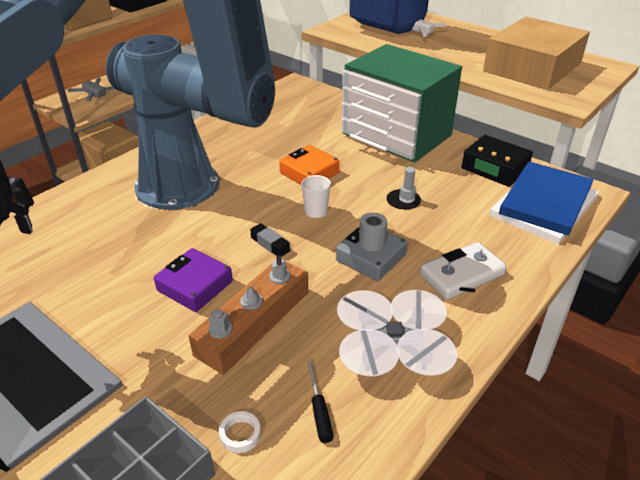

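View pics/side0.png

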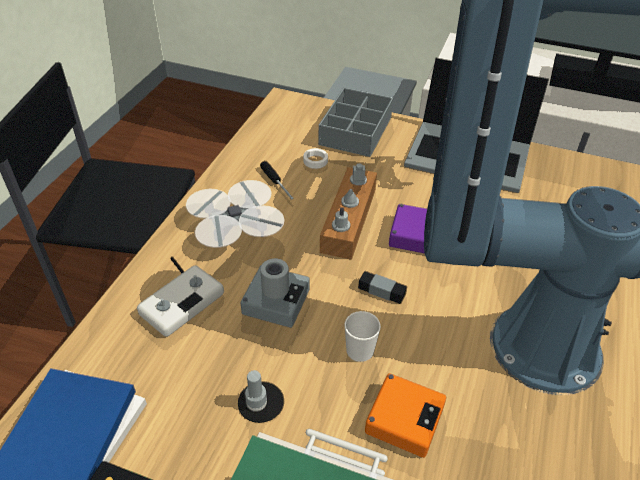

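```bash
python3 - <<'E'
import numpy as np,cv2
for cam in ["scene","side"]:
    P=np.load(cam+".npy").reshape(-1,3)
    for n,(x,y) in dict(gA=(.35,-.23),gB=(.58,.09),gC=(.24,.27)).items():
        for lo,hi in((.038,.053),(.103,.118)):
            m=(abs(P[:,0]-x)<.1)&(abs(P[:,1]-y)<.1)&(P[:,2]>lo)&(P[:,2]<hi)
            q=P[m]
            if len(q)<8: print(cam,n,lo,len(q)); continue
            r=cv2.minAreaRect((q[:,:2]*1000).astype(np.float32)); print(cam,n,lo,len(q),np.round(r[0],1),np.round(r[1],1),round(r[2],1),round(np.median(q[:,2]),4))
    m=(P[:,0]>.42)&(P[:,0]<.6)&(P[:,1]>-.4)&(P[:,1]<-.05)&(P[:,2]>.052)&(P[:,2]<.07)
    r=cv2.minAreaRect((P[m][:,:2]*1000).astype(np.float32)); print(cam,"rack",r)
E
```

```text
scene gA 0.038 2210 [ 339.9 -231.7] [123.7 123. ] 5.2 0.0449
scene gA 0.103 0
scene gB 0.038 1312 [579.2  88.8] [121.4 121.6] 2.1 0.0447
scene gB 0.103 377 [578.9  89.9] [57.3 61. ] 41.5 0.1089
scene gC 0.038 1095 [236.3 269.1] [126.9 126. ] 85.3 0.0445
scene gC 0.103 0
scene rack ((512.2572021484375, -224.4915313720703), (86.6564712524414, 275.2314147949219), 4.129576683044434)
side gA 0.038 1084 [ 359.6 -226.2] [ 81.4 124.5] 5.7 0.047
side gA 0.103 0
side gB 0.038 1610 [578.9  92.6] [120.8 124.7] 2.5 0.0467
side gB 0.103 498 [580.1  92.7] [59.6 61.1] 49.8 0.1108
side gC 0.038 3766 [237.2 272.9] [123.2 120.1] 85.9 0.0467
side gC 0.103 0
side rack ((515.2376098632812, -226.4425811767578), (81.8149642944336, 282.7860107421875), 4.825305461883545)
```

Both views agree. The grey stand is at about (0.579, 0.091) and its strip is on the robot side. The block-head arbor is in the rack hole at -y, at about (0.520, -0.315), seen at scene (219,322). The weight is on its pad at about (0.51, 0.335). I'll move over the arbor.

Request:
carry_out:
  increments:
    - {"rot": [0, 0, 8], "delta_pos": [5, -1, 0], "gripper": 0}
    - {"rot": [0, 0, 16], "delta_pos": [10, -2, 0], "gripper": 0}
    - {"rot": [0, 0, 20.7], "delta_pos": [15, -3, 0], "gripper": 60}
    - {"rot": [0, 0, 20.7], "delta_pos": [20, -4, 0], "gripper": 60}
    - {"rot": [0, 0, 20.7], "delta_pos": [25, -5, 0], "gripper": 60}
    - {"rot": [0, 0, 20.7], "delta_pos": [29.5, -6, 0], "gripper": 60}
    - {"rot": [0, 0, 20.7], "delta_pos": [33.6, -6.8, 0], "gripper": 60}
    - {"rot": [0, 0, 20.7], "delta_pos": [33.6, -6.8, 0], "gripper": 60}
    - {"rot": [0, 0, 20.7], "delta_pos": [33.6, -6.8, 0], "gripper": 60}

```text
time: 2.3
tcp_pos: [0.5209, -0.3142, 0.2311]
tcp_rot: [3.139, 0.129, -0.001]
force: [-0.1, -0.2, -0.8]
opening: 0.76
gripper_force: 0.0
```

```bash
cat > w.py <<'E'
from h import *
import sys
c=ctrl.capture("wrist"); save(c,sys.argv[1]); P=cloud(c); np.save("wrist.npy",P)
o=ctrl.get_obs(); print(o["time"],o["tcp_pos"],o["tcp_rot"],o["opening"],c["xyz"])
E
cat > top.py <<'E'
from h import *
P=np.load("wrist.npy").reshape(-1,3)
for lo,hi in((.09,.104),(.104,.116),(.062,.07),(.055,.062)):
    m=(abs(P[:,0]-.52)<.04)&(abs(P[:,1]+.315)<.04)&(P[:,2]>lo)&(P[:,2]<hi); q=P[m]
    if len(q)>8:
        r=cv2.minAreaRect((q[:,:2]*1000).astype(np.float32)); print(lo,len(q),r,np.median(q,0))
E
python3 w.py w0.png; python3 top.py
```

```text
2.35 [ 0.52004466 -0.31513294  0.23104459] [ 3.13898339e+00  1.26225437e-01 -1.16153005e-03] 0.7671128047747293 [ 0.60386508 -0.30734777  0.37303289]
0.09 550 ((520.7468872070312, -314.8952941894531), (30.346277236938477, 20.079633712768555), 21.71140480041504) [ 0.52782476 -0.31430754  0.09910149]
0.104 361 ((520.8765258789062, -315.1302795410156), (16.60541534423828, 16.964006423950195), 4.312701225280762) [ 0.52137258 -0.31476845  0.10713773]
0.062 811 ((522.6663818359375, -314.32366943359375), (39.22590637207031, 43.27074432373047), 13.370421409606934) [ 0.52764675 -0.31665621  0.06528065]
0.055 5157 ((519.9913940429688, -314.99920654296875), (79.8795394897461, 80.03919982910156), 0.09556083381175995) [ 0.52773963 -0.31256371  0.05931966]
```

The wrist data gives the arbor at (0.5208, -0.3150) with its x at 21.7°. Block size and heights match the description, so I'll grip it.

Request:
carry_out:
  increments:
    - {"rot": [0, 0, -8], "delta_pos": [0.08, 0, 4], "gripper": 60}
    - {"rot": [0, 0, -16], "delta_pos": [0.08, 0, 8], "gripper": 60}
    - {"rot": [0, 0, -17.1], "delta_pos": [0.08, 0, 12], "gripper": 60}
    - {"rot": [0, 0, -17.1], "delta_pos": [0.08, 0, 15], "gripper": 60}
    - {"rot": [0, 0, -17.1], "delta_pos": [0.08, 0, 16.1], "gripper": 60}
    - {"rot": [0, 0, -17.1], "delta_pos": [0.08, 0, 16.1], "gripper": 100}
    - {"rot": [0, 0, -17.1], "delta_pos": [0.08, 0, 16.1], "gripper": 255}
    - {"rot": [0, 0, -17.1], "delta_pos": [0.08, 0, 16.1], "gripper": 255}
    - {"rot": [0, 0, -17.1], "delta_pos": [0.08, 0, 16.1], "gripper": 255}
    - {"rot": [0, 0, -17.1], "delta_pos": [0.08, 0, 16.1], "gripper": 255}
  newtons: 60

```text
time: 3.35
tcp_pos: [0.5221, -0.3162, 0.0728]
tcp_rot: [3.083, 0.59, 0.003]
force: [-0.7, -0.0, 6.9]
opening: 0.222
gripper_force: 60.0
```

```bash
python3 -c "
from bench import ctrl;print(ctrl.get_obs())"
```

```text
{'time': 3.35, 'qpos': array([-7.38613719e-01,  4.35998939e-01,  1.62799830e+00, -2.67252109e-04,
        1.07391291e+00,  4.54164379e-01]), 'joint_velocities': array([1.48547230e-03, 1.22795802e-03, 5.40038658e-04, 1.07495505e-03,
       9.85920262e-04, 1.98523533e-05]), 'joint_efforts': array([ 2.90159555e-01, -4.85468674e+01, -2.83559418e+01,  1.45381442e-01,
       -5.29120937e-01, -2.44229118e-02]), 'tcp_pos': array([ 0.52211511, -0.31619578,  0.07280882]), 'tcp_rot': array([3.08257189, 0.58987573, 0.00317046]), 'force': array([-6.78509084e-01, -2.56625803e-03,  6.86840805e+00]), 'wrist_torque': array([ 0.24614003,  0.31836887, -0.00552781]), 'gripper_force': 60.0337278842926, 'opening': 0.22168049776246226}
```

Request:
carry_out:
  increments:
    - {"rot": [0, 0, 0], "delta_pos": [0, 0, -5], "gripper": 255}
    - {"rot": [0, 0, 0], "delta_pos": [0, 0, -10], "gripper": 255}
    - {"rot": [0, 0, 0], "delta_pos": [0, 0, -14.7], "gripper": 255}
    - {"rot": [0, 0, 0], "delta_pos": [2.4, -4.2, -14.7], "gripper": 255}
    - {"rot": [0, 0, 0], "delta_pos": [4.8, -8.4, -14.7], "gripper": 255}
    - {"rot": [0, 0, 0], "delta_pos": [7.2, -12.6, -14.7], "gripper": 255}
    - {"rot": [0, 0, 0], "delta_pos": [9.6, -16.8, -14.7], "gripper": 255}
    - {"rot": [0, 0, 0], "delta_pos": [12, -21, -14.7], "gripper": 255}
    - {"rot": [0, 0, 0], "delta_pos": [14.4, -25.2, -14.7], "gripper": 255}
    - {"rot": [0, 0, 0], "delta_pos": [16.8, -29.4, -14.7], "gripper": 255}
    - {"rot": [0, 0, 0], "delta_pos": [16.8, -29.4, -14.7], "gripper": 255}
    - {"rot": [0, 0, 0], "delta_pos": [16.8, -29.4, -14.7], "gripper": 255}

```text
time: 4.55
tcp_pos: [0.5686, 0.0214, 0.2177]
tcp_rot: [3.084, 0.595, 0.001]
force: [-0.2, -0.2, -3.2]
opening: 0.224
gripper_force: 60.7
```

```bash
python3 w.py w1.png; python3 - <<'E'
from h import *
o=ctrl.get_obs(); print(o["force"],o["wrist_torque"],o["opening"],o["qpos"])
P=np.load("wrist.npy").reshape(-1,3)
for x,y,lo,hi in((.579,.091,.105,.115),(.579,.091,.04,.05)):
    m=(abs(P[:,0]-x)<.09)&(abs(P[:,1]-y)<.09)&(P[:,2]>lo)&(P[:,2]<hi); q=P[m]
    if len(q)>8:
        r=cv2.minAreaRect((q[:,:2]*1000).astype(np.float32)); print(lo,len(q),r,np.median(q,0))
        d=q[:,:2]; A=np.c_[2*d,np.ones(len(d))]
        print(cv2.minEnclosingCircle((d*1000).astype(np.float32)))
# held arbor: points near tool above
t=o["tcp_pos"]
m=(abs(P[:,0]-t[0])<.02)&(abs(P[:,1]-t[1])<.02)&(P[:,2]>t[2]+.022)&(P[:,2]<t[2]+.055)
q=P[m]; print(len(q)); 
if len(q): print(np.percentile(q,[1,50,99],axis=0)-t)
E
```

```text
4.6 [0.5685839  0.0201496  0.21760577] [3.08454258e+00 5.91968173e-01 3.54119918e-04] 0.21767354510347428 [0.64572353 0.05261334 0.35977217]
[-1.10560693  0.50114211 -2.16710942] [-0.03109775 -0.00722469  0.0607181 ] 0.21767354510347428 [-1.72775325e-01  1.79509753e-01  1.63693691e+00 -6.50356729e-04
  1.32466575e+00  1.01896130e+00]
0.105 4126 ((578.4370727539062, 91.21383666992188), (58.67735290527344, 59.13068389892578), 20.189990997314453) [0.57975363 0.09184648 0.10913247]
((578.3543701171875, 91.08566284179688), 29.862363815307617)
0.04 11199 ((578.6837158203125, 91.11564636230469), (118.89226531982422, 119.44173431396484), 2.47339129447937) [0.60210422 0.08195944 0.04428659]
((578.6663818359375, 91.13024139404297), 81.08013153076172)
7361
[[-0.01478287 -0.01918592  0.02252199]
 [ 0.00624537  0.00013115  0.03438647]
 [ 0.01936087  0.01959692  0.05450715]]
```

View pics/w1.png

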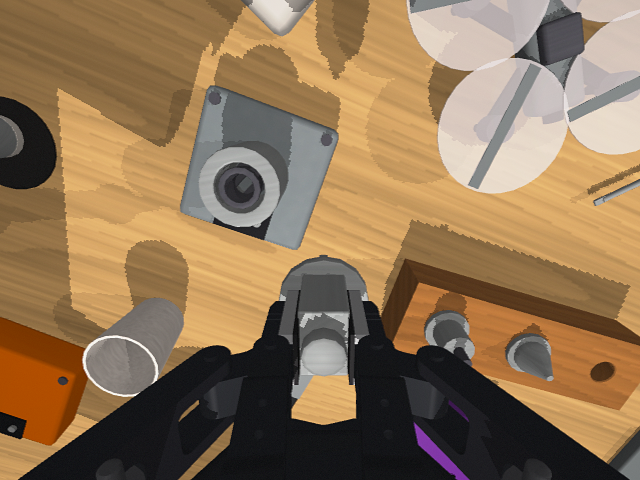

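The arbor is held upright at image (322,330). The nose ring is at (241,187), and a light streak shows inside the bore. I'll check the button offset and whether depth in the bore shows the slot.

```bash
python3 - <<'E'
from h import *
P=np.load("wrist.npy"); t=np.array([.5686,.0203,.2176])
Q=P[320:385,290:360].reshape(-1,3)
zt=np.percentile(Q[:,2],97); q=Q[abs(Q[:,2]-zt)<.004]; print("button",zt-t[2],len(q),np.array(cv2.minEnclosingCircle((q[:,:2]*1000).astype(np.float32))[0])/1000-t[:2], cv2.minEnclosingCircle((q[:,:2]*1000).astype(np.float32))[1])
Q=P.reshape(-1,3); m=(np.hypot(Q[:,0]-.5786,Q[:,1]-.0912)<.016); q=Q[m]
print(len(q),np.round(np.percentile(q[:,2],[0,5,20,40,60,80,95]),4))
im=cv2.imread("pics/w1.png")[150:225,200:285]; im=cv2.resize(im,None,fx=7,fy=7,interpolation=cv2.INTER_CUBIC)
im=cv2.convertScaleAbs(im,alpha=1.6); 
z=P[150:225,200:285,2]; zz=np.clip((z-.07)/.042*255,0,255).astype(np.uint8); zz=cv2.resize(zz,None,fx=2.3,fy=7,interpolation=0)
cv2.imwrite("pics/crop.png",np.hstack([im,cv2.cvtColor(zz,cv2.COLOR_GRAY2BGR)]))
E
```

```text
button 0.04527609957864301 192 [0.00323118 0.00207234] 14.717070579528809
1482 [0.0426 0.0451 0.0877 0.102  0.1082 0.1091 0.1098]
```

View pics/crop.png

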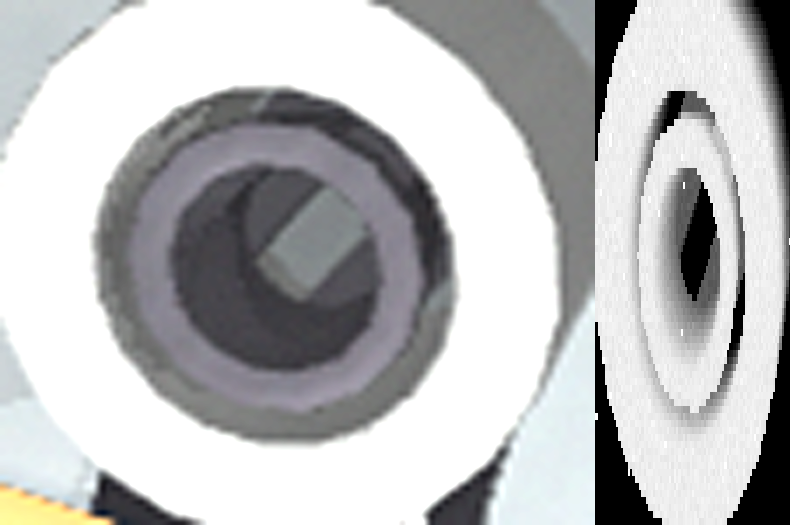

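The crop shows the slot clearly as a light band about 42° up to the right in the bore. I'll project it onto the slot plate's plane to get its direction.

```bash
python3 - <<'E'
from h import *
from scipy.optimize import minimize_scalar
P=np.load("wrist.npy"); C=np.array([.64572353,.05261334,.35977217])
Q=P.reshape(-1,3); m=(np.hypot(Q[:,0]-.5786,Q[:,1]-.0912)<.06)
sub=np.zeros(P.shape[:2],bool); sub[165:207,218:262]=1
m=sub&(P[...,2]<.062)&(P[...,2]>.03)
q=P[m]; s=(.085-C[2])/(q[:,2]-C[2]); X=C+s[:,None]*(q-C); X=X[:,:2]*1000
print(len(X),cv2.minAreaRect(X.astype(np.float32)),X.mean(0))
for a in range(-45,100,5):
    n=np.array([-np.sin(np.radians(a)),np.cos(np.radians(a))]); print(a,round(np.ptp(np.percentile(X@n,[2,98])),2),end=' | ')
pts=(P[320:385,290:360]-np.array([.5686,.0203,.2176])); z=pts[...,2]
h=z[(z>.0)&(z<.06)]; print(np.histogram(h,bins=30))
E
```

```text
160 ((576.264404296875, 92.3300552368164), (31.91399574279785, 12.831485748291016), 64.24295043945312) [576.44668934  91.78474965]
-45 29.47 | -40 30.06 | -35 30.42 | -30 30.68 | -25 30.69 | -20 30.32 | -15 29.72 | -10 28.92 | -5 28.03 | 0 27.02 | 5 25.68 | 10 24.31 | 15 22.75 | 20 20.93 | 25 18.81 | 30 17.16 | 35 16.14 | 40 15.11 | 45 13.96 | 50 13.02 | 55 12.37 | 60 12.28 | 65 12.61 | 70 12.74 | 75 13.87 | 80 15.02 | 85 16.15 | 90 17.21 | 95 18.5 | (array([194, 653, 146, 115, 143, 153, 152, 547, 928, 294, 385,  48,  36,
        27,  34,  25,  47,  57,  23,   5,   7,   8,   5,   6,   7,   4,
         9,   1,   2,   4]), array([0.02499283, 0.02614376, 0.02729469, 0.02844562, 0.02959655,
       0.03074748, 0.03189841, 0.03304934, 0.03420028, 0.03535121,
       0.03650214, 0.03765307, 0.038804  , 0.03995493, 0.04110586,
       0.04225679, 0.04340772, 0.04455865, 0.04570958, 0.04686051,
       0.04801144, 0.04916237, 0.0503133 , 0.05146424, 0.05261517,
       0.0537661 , 0.05491703, 0.05606796, 0.05721889, 0.05836982,
       0.05952075]))
```

```bash
python3 - <<'E'
from h import *
c=ctrl.capture("wrist"); C=np.array(c["xyz"]); M=R.from_rotvec(c["orientation"]).as_matrix()
def pt(u,v,z):
    d=M@np.array([(u-c["cx"])/c["fx"],-(v-c["cy"])/c["fy"],-1]); return (C+(z-C[2])/d[2]*d)[:2]
for zz in (.085,.080):
  K=[pt(200+(a-3)/7,150+(b-3)/7,zz) for a,b in((258,262),(330,185),(302,302),(370,235))]
  for i in(0,2):
    d=K[i+1]-K[i]; print(zz,K[i],K[i+1],np.degrees(np.arctan2(d[1],d[0])))
  d=K[1]-K[0]; n=np.array([-d[1],d[0]])/np.hypot(*d); print("width",n@(K[2]-K[0]))
t=ctrl.get_obs()["tcp_pos"];P=cloud(c); q=P[300:400,280:370].reshape(-1,3)-t
for lo,hi in((.033,.038),(.0245,.0285)):
    s=q[(q[:,2]>lo)&(q[:,2]<hi)]; s=s[np.hypot(s[:,0],s[:,1])<.025]
    print(t,len(s),cv2.minEnclosingCircle((s[:,:2]*1000).astype(np.float32)),np.median(s,0),cv2.minAreaRect((s[:,:2]*1000).astype(np.float32)))
E
```

```text
0.085 [0.57190511 0.09581502] [0.58326618 0.09088539] -23.456262493028483
0.085 [0.5693578  0.08978733] [0.57955647 0.08496082] -25.325801784083097
width -0.006543542346846361
0.08 [0.57055947 0.0966268 ] [0.58212736 0.09160743] -23.456262493028415
0.08 [0.56796578 0.09048938] [0.57835012 0.08557501] -25.325801784083044
width -0.006662661353947742
[0.56862261 0.01936041 0.21754709] 2330 ((2.3511407375335693, 1.7138478755950928), 17.910337448120117) [0.00129606 0.00076402 0.03474796] ((0.18439102172851562, 0.6051750183105469), (23.223386764526367, 31.908185958862305), 22.445087432861328)
[0.56862261 0.01936041 0.21754709] 1714 ((0.369141161441803, 1.0670109987258911), 19.13957977294922) [0.00788497 0.00349142 0.02651883] ((0.9591622352600098, -2.007488250732422), (33.366294860839844, 31.848575592041016), 36.14546203613281)
```

The slot lies at about -24.4° in world, i.e. -27° in the stand frame, which is inside the allowed range. I'll align over the nose with a turn of 46.3° about tool z.

Request:
carry_out:
  increments:
    - {"rot": [0, 0, 8], "delta_pos": [0.9, -1.6, 0], "gripper": 255}
    - {"rot": [0, 0, 16], "delta_pos": [1.8, -3.2, 0], "gripper": 255}
    - {"rot": [0, 0, 24], "delta_pos": [2.7, -4.8, 0], "gripper": 255}
    - {"rot": [0, 0, 32], "delta_pos": [3.54, -6.35, 1], "gripper": 255}
    - {"rot": [0, 0, 40], "delta_pos": [3.54, -6.35, 2], "gripper": 255}
    - {"rot": [0, 0, 46.2], "delta_pos": [3.54, -6.35, 3], "gripper": 255}
    - {"rot": [0, 0, 46.2], "delta_pos": [3.54, -6.35, 3], "gripper": 255}
    - {"rot": [0, 0, 46.2], "delta_pos": [3.54, -6.35, 3], "gripper": 255}
    - {"rot": [0, 0, 46.2], "delta_pos": [3.54, -6.35, 3], "gripper": 255}

```text
time: 5.55
tcp_pos: [0.5787, 0.0913, 0.1881]
tcp_rot: [-3.07, 0.667, -0.002]
force: [-0.2, 1.1, -2.9]
opening: 0.224
gripper_force: 60.7
```

```bash
python3 - <<'E'
from h import *
for n in("side","scene"):
    c=ctrl.capture(n); P=cloud(c); o=ctrl.get_obs(); t=o["tcp_pos"]
    print(t,o["tcp_rot"],np.degrees(2*np.arctan2(o["tcp_rot"][1],o["tcp_rot"][0])),o["force"])
    q=P.reshape(-1,3); 
    for lo,hi in((-.052,-.045),(-.035,-.018),(-.013,-.006)):
        s=q[(np.hypot(q[:,0]-t[0],q[:,1]-t[1])<.04)&(q[:,2]-t[2]>lo)&(q[:,2]-t[2]<hi)]; print(n,lo,len(s),np.ptp(s,axis=0) if len(s) else 0,np.median(s,0) if len(s) else 0)
        if n=="side" and len(s): u=1
    # axis column check: visible silhouette in camera plane for shank vs nose
    M=R.from_rotvec(c["orientation"]).as_matrix(); right=M[:,0]
    for lo,hi in((.13,.135),(.138,.146),(.146,.16)):
        s=q[(np.hypot(q[:,0]-t[0],q[:,1]-t[1])<.03)&(q[:,2]>lo)&(q[:,2]<hi)]@right
        if len(s): print("r",lo,len(s),s.min(),s.max(),(s.min()+s.max())/2, "nose",np.array([.5786,.0912,.11])@right)
    s=q[(np.hypot(q[:,0]-.5786,q[:,1]-.0912)<.04)&(q[:,2]>.07)&(q[:,2]<.1)]@right
    print("spindle",np.percentile(s,[1,99]),np.percentile(s,[1,99]).mean())
    save(c,n+"1.png")
E
```

```text
[0.57871626 0.09144851 0.18814081] [-3.06985366e+00  6.66803098e-01 -2.11751982e-03] 335.49028514283975 [ 0.38494574 -0.32282433 -3.82583697]
side -0.052 5 [0.00424202 0.0052435  0.00412505] [0.57422903 0.09519386 0.14080368]
side -0.035 28 [0.01749851 0.01075682 0.01355917] [0.5768231  0.09802636 0.15809425]
side -0.013 61 [0.03857087 0.04110515 0.00572422] [0.57046442 0.10444867 0.18073419]
r 0.13 1 -0.5744277035897456 -0.5744277035897456 -0.5744277035897456 nose -0.5723456683844891
r 0.138 6 -0.5717089133685156 -0.567324096805184 -0.5695165050868498 nose -0.5723456683844891
r 0.146 36 -0.5811250953258144 -0.5646900244809633 -0.5729075599033888 nose -0.5723456683844891
spindle [-0.60218273 -0.54463676] -0.5734097451066181
[0.57863519 0.09164721 0.18809376] [-3.06978705e+00  6.66973424e-01 -1.98574096e-03] 335.4836978647422 [-0.05185219 -0.74152936 -2.47338276]
scene -0.052 7 [0.0066284  0.00423085 0.00547147] [0.58252142 0.08917728 0.13840229]
scene -0.035 38 [0.01717503 0.01548593 0.01435327] [0.58153497 0.08476687 0.1591042 ]
scene -0.013 90 [0.04262831 0.04177382 0.00659287] [0.58761331 0.07950734 0.1799858 ]
r 0.13 2 0.501248133306672 0.5032689585337222 0.5022585459201971 nose 0.502911137853591
r 0.138 12 0.4979736974710129 0.5087899136698874 0.5033818055704501 nose 0.502911137853591
r 0.146 40 0.4935054603265468 0.5104988489488357 0.5020021546376913 nose 0.502911137853591
spindle [0.47245889 0.52978276] 0.5011208247844048
```

Request:
carry_out:
  increments:
    - {"rot": [0, 0, 0], "delta_pos": [0, 0, 2], "gripper": 255}
    - {"rot": [0, 0, 0], "delta_pos": [0, 0, 3.5], "gripper": 255}
    - {"rot": [0, 0, 0], "delta_pos": [0, 0, 4.2], "gripper": 255}
    - {"rot": [0, 0, 0], "delta_pos": [0, 0, 4.5], "gripper": 255}
    - {"rot": [0, 0, 0], "delta_pos": [0, 0, 4.7], "gripper": 255}
    - {"rot": [0, 0, 0], "delta_pos": [0, 0, 4.7], "gripper": 255}

```text
time: 6.25
tcp_pos: [0.5782, 0.0922, 0.1404]
tcp_rot: [3.07, -0.668, -0.0]
force: [-0.6, -0.8, -2.4]
opening: 0.221
gripper_force: 60.8
```

Request:
carry_out:
  increments:
    - {"rot": [0, 0, 0], "delta_pos": [0, 0, 0.2], "gripper": 255}
    - {"rot": [0, 0, 0], "delta_pos": [0, 0, 0.4], "gripper": 255}
    - {"rot": [0, 0, 0], "delta_pos": [0, 0, 0.4], "gripper": 255}

```text
time: 6.55
tcp_pos: [0.5784, 0.092, 0.1364]
tcp_rot: [3.07, -0.668, 0.001]
force: [0.1, -1.1, -3.0]
opening: 0.227
gripper_force: 60.7
```

Request:
carry_out:
  increments:
    - {"rot": [0, 0, 0], "delta_pos": [0, 0, 0.2], "gripper": 255}
    - {"rot": [0, 0, 0], "delta_pos": [0, 0, 0.3], "gripper": 255}
    - {"rot": [0, 0, 0], "delta_pos": [0, 0, 0.3], "gripper": 255}

```text
time: 6.85
tcp_pos: [0.5785, 0.0918, 0.1334]
tcp_rot: [3.069, -0.668, 0.001]
force: [1.3, -1.8, -1.8]
opening: 0.222
gripper_force: 60.8
```

Request:
carry_out:
  increments:
    - {"rot": [0, 0, 0], "delta_pos": [0, 0, 0.15], "gripper": 255}
    - {"rot": [0, 0, 0], "delta_pos": [0, 0, 0.3], "gripper": 255}
    - {"rot": [0, 0, 0], "delta_pos": [0, 0, 0.3], "gripper": 255}

```text
time: 7.15
tcp_pos: [0.5787, 0.0918, 0.1306]
tcp_rot: [3.069, -0.668, 0.002]
force: [3.4, -5.1, 0.4]
opening: 0.22
gripper_force: 61.2
```

Request:
carry_out:
  increments:
    - {"rot": [0, 0, 0], "delta_pos": [0.12, 0.08, 0], "gripper": 255}
    - {"rot": [0, 0, 0], "delta_pos": [0.12, 0.08, 0.15], "gripper": 255}
    - {"rot": [0, 0, 0], "delta_pos": [0.12, 0.08, 0.15], "gripper": 255}

```text
time: 7.45
tcp_pos: [0.579, 0.0915, 0.13]
tcp_rot: [-3.069, 0.667, -0.0]
force: [-2.7, -1.3, 8.2]
opening: 0.218
gripper_force: 62.4
```

The collar is about 7 mm proud and seated on the taper, so the tang is in the slot. I'll relax the press and let go.

Request:
carry_out:
  increments:
    - {"rot": [0, 0, 0], "delta_pos": [-0.05, -0.03, -0.3], "gripper": 255}
    - {"rot": [0, 0, 0], "delta_pos": [-0.05, -0.03, -0.3], "gripper": 255}
    - {"rot": [0, 0, 0], "delta_pos": [-0.05, -0.03, -0.3], "gripper": 160}
    - {"rot": [0, 0, 0], "delta_pos": [-0.05, -0.03, -0.3], "gripper": 100}
    - {"rot": [0, 0, 0], "delta_pos": [-0.05, -0.03, -0.3], "gripper": 80}
    - {"rot": [0, 0, 0], "delta_pos": [-0.05, -0.03, -0.3], "gripper": 80}
    - {"rot": [0, 0, 0], "delta_pos": [-0.05, -0.03, -3], "gripper": 80}
    - {"rot": [0, 0, 0], "delta_pos": [-0.05, -0.03, -7], "gripper": 80}
    - {"rot": [0, 0, 0], "delta_pos": [-0.05, -0.03, -11], "gripper": 80}
    - {"rot": [0, 0, 0], "delta_pos": [-0.05, -0.03, -14], "gripper": 80}
    - {"rot": [0, 0, 0], "delta_pos": [-0.05, -0.03, -14], "gripper": 80}
    - {"rot": [0, 0, 0], "delta_pos": [-0.05, -0.03, -14], "gripper": 80}

```text
time: 8.65
tcp_pos: [0.5788, 0.0916, 0.2693]
tcp_rot: [-3.069, 0.668, -0.002]
force: [-0.2, -0.2, -0.7]
opening: 0.685
gripper_force: 0.0
```

```bash
python3 w.py w2.png; cat > nose.py <<'E'
from h import *
o=ctrl.get_obs(); P=np.load("wrist.npy").reshape(-1,3); print(o["force"],o["qpos"])
for lo,hi in((.104,.1115),(.118,.128),(.15,.16),(.16,.172)):
    m=(np.hypot(P[:,0]-.5786,P[:,1]-.0912)<.035)&(P[:,2]>lo)&(P[:,2]<hi); q=P[m]
    if len(q)>8: print(lo,len(q),cv2.minAreaRect((q[:,:2]*1000).astype(np.float32)),cv2.minEnclosingCircle((q[:,:2]*1000).astype(np.float32)),np.percentile(q[:,2],[10,50,90]))
E
python3 nose.py
```

```text
8.7 [0.57800153 0.0915643  0.26786928] [ 3.06972074e+00 -6.67636738e-01 -2.08584770e-03] 0.6878077182155315 [0.65422857 0.05681714 0.41146244]
[ 0.21520909  0.27417566 -1.01804368] [-4.56355151e-02  1.75763122e-01  1.53829379e+00  1.17873501e-04
  1.42886291e+00  1.95345588e+00]
0.104 1305 ((579.870361328125, 90.17256164550781), (58.950721740722656, 56.039825439453125), 66.24079132080078) ((578.3524780273438, 91.25709533691406), 29.87356948852539) [0.10811342 0.10921531 0.11018688]
0.118 977 ((579.7682495117188, 90.61341857910156), (43.2493896484375, 39.550655364990234), 65.67637634277344) ((578.2286376953125, 91.50743103027344), 21.89754295349121) [0.12139655 0.12241829 0.12339182]
0.15 560 ((578.2227783203125, 91.45263671875), (19.961088180541992, 29.924890518188477), 65.06287384033203) ((578.4326782226562, 91.3875961303711), 17.228675842285156) [0.15506052 0.15636635 0.15726216]
0.16 427 ((577.9978637695312, 91.4014892578125), (16.65125274658203, 17.170082092285156), 65.96505737304688) ((577.97119140625, 91.40699005126953), 8.879522323608398) [0.16284904 0.16426625 0.1652531 ]
```

View pics/w2.png

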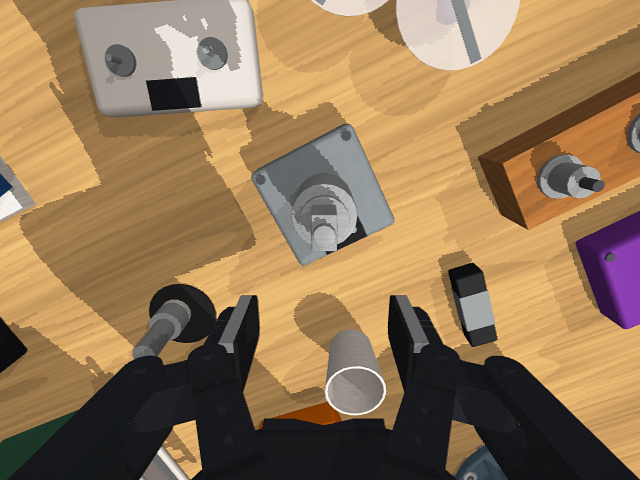

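The arbor stands upright at (0.5782, 0.0914) with its collar about 7.2 mm proud. The weight shows at (165,330) on its pad, so I'll go over it.

Request:
carry_out:
  increments:
    - {"rot": [0, 0, -8], "delta_pos": [-3, -3.5, 0], "gripper": 60}
    - {"rot": [0, 0, -16], "delta_pos": [-6, -7, 0], "gripper": 60}
    - {"rot": [0, 0, -24.5], "delta_pos": [-9, -10.5, 1], "gripper": 60}
    - {"rot": [0, 0, -24.5], "delta_pos": [-12, -14, 2], "gripper": 60}
    - {"rot": [0, 0, -24.5], "delta_pos": [-15, -17.2, 3], "gripper": 60}
    - {"rot": [0, 0, -24.5], "delta_pos": [-16.3, -18.7, 4], "gripper": 60}
    - {"rot": [0, 0, -24.5], "delta_pos": [-16.3, -18.7, 4], "gripper": 60}
    - {"rot": [0, 0, -24.5], "delta_pos": [-16.3, -18.7, 4], "gripper": 60}

```text
time: 9.5
tcp_pos: [0.507, 0.329, 0.2269]
tcp_rot: [3.14, 0.001, -0.005]
force: [-0.4, -0.7, -0.4]
opening: 0.769
gripper_force: 0.0
```

```bash
python3 w.py w3.png; python3 - <<'E'
from h import *
P=np.load("wrist.npy").reshape(-1,3)
for lo,hi in((.085,.1),(.034,.044),(.0022,.0055)):
    m=(np.hypot(P[:,0]-.507,P[:,1]-.330)<.06)&(P[:,2]>lo)&(P[:,2]<hi); q=P[m]
    if len(q)>8: print(lo,len(q),cv2.minEnclosingCircle((q[:,:2]*1000).astype(np.float32)),cv2.minAreaRect((q[:,:2]*1000).astype(np.float32)),np.percentile(q[:,2],[10,50,90]))
E
```

```text
9.55 [0.50772315 0.32846959 0.22767498] [ 3.14041260e+00 -1.40991975e-03 -2.80900100e-03] 0.7675551414235762 [0.59061601 0.32923894 0.36860076]
0.085 767 ((513.4305419921875, 338.6580810546875), 12.980491638183594) ((513.4378662109375, 338.8907775878906), (24.669958114624023, 24.971967697143555), 89.85706329345703) [0.09183852 0.09311074 0.09405589]
0.034 549 ((513.0526123046875, 338.4736328125), 20.02716064453125) ((516.6073608398438, 337.8730163574219), (38.9954719543457, 32.16347885131836), 82.78164672851562) [0.03718396 0.0382456  0.03934204]
0.0022 3297 ((502.98858642578125, 336.87603759765625), 49.45101547241211) ((506.8157958984375, 333.3160705566406), (88.53584289550781, 88.34880065917969), 0.2975381314754486) [0.00257425 0.00336868 0.00428727]
```

Request:
carry_out:
  increments:
    - {"rot": [0, 0, 0], "delta_pos": [0.57, -1.02, 4], "gripper": 60}
    - {"rot": [0, 0, 0], "delta_pos": [0.57, -1.02, 8], "gripper": 60}
    - {"rot": [0, 0, 0], "delta_pos": [0.57, -1.02, 12], "gripper": 60}
    - {"rot": [0, 0, 0], "delta_pos": [0.57, -1.02, 16], "gripper": 60}
    - {"rot": [0, 0, 0], "delta_pos": [0.57, -1.02, 17.5], "gripper": 60}
    - {"rot": [0, 0, 0], "delta_pos": [0.57, -1.02, 17.5], "gripper": 60}
    - {"rot": [0, 0, 0], "delta_pos": [0.57, -1.02, 17.5], "gripper": 255}
    - {"rot": [0, 0, 0], "delta_pos": [0.57, -1.02, 17.5], "gripper": 255}
    - {"rot": [0, 0, 0], "delta_pos": [0.57, -1.02, 17.5], "gripper": 255}
    - {"rot": [0, 0, 0], "delta_pos": [0.57, -1.02, 17.5], "gripper": 255}
  newtons: 100

```text
time: 10.55
tcp_pos: [0.5155, 0.34, 0.0566]
tcp_rot: [-3.14, 0.001, -0.007]
force: [-0.3, -1.8, 5.8]
opening: 0.285
gripper_force: 97.4
```

Request:
carry_out:
  increments:
    - {"rot": [0, 0, 0], "delta_pos": [0, 0, -4], "gripper": 255}
    - {"rot": [0, 0, 0], "delta_pos": [0, 0, -8], "gripper": 255}
    - {"rot": [0, 0, 0], "delta_pos": [0, 0, -12], "gripper": 255}
    - {"rot": [0, 0, 0], "delta_pos": [0.8, 3, -16], "gripper": 255}
    - {"rot": [0, 0, 0], "delta_pos": [1.8, 7, -19], "gripper": 255}
    - {"rot": [0, 0, 0], "delta_pos": [3, 11.5, -19], "gripper": 255}
    - {"rot": [0, 0, 0], "delta_pos": [4.2, 16, -19], "gripper": 255}
    - {"rot": [0, 0, 0], "delta_pos": [5.4, 20.5, -19], "gripper": 255}
    - {"rot": [0, 0, 0], "delta_pos": [6.4, 24.7, -19], "gripper": 255}
    - {"rot": [0, 0, 0], "delta_pos": [6.4, 24.7, -19], "gripper": 255}
    - {"rot": [0, 0, 0], "delta_pos": [6.4, 24.7, -19], "gripper": 255}
    - {"rot": [0, 0, 0], "delta_pos": [6.4, 24.7, -19], "gripper": 255}

```text
time: 11.75
tcp_pos: [0.577, 0.0933, 0.2439]
tcp_rot: [-3.141, 0.0, 0.0]
force: [0.1, 1.2, -4.2]
opening: 0.278
gripper_force: 99.1
```

```bash
python3 - <<'E'
from h import *
o=ctrl.get_obs(); t=o["tcp_pos"]; print(t,o["force"],o["tcp_rot"],o["opening"])
for n in("side","scene"):
    c=ctrl.capture(n); save(c,n+"2.png"); q=cloud(c).reshape(-1,3); right=R.from_rotvec(c["orientation"]).as_matrix()[:,0]
    q=q[np.hypot(q[:,0]-.578,q[:,1]-.091)<.05]; w=q@right
    for lo,hi in((.07,.1),(.155,.164),(.172,.18),(.18,.195),(.195,.215),(.215,.23)):
        s=w[(q[:,2]>lo)&(q[:,2]<hi)]
        if len(s)>2: print(n,lo,len(s),np.round([s.min(),s.max(),(s.min()+s.max())/2],4))
E
```

```text
[0.57703933 0.09330991 0.24387915] [ 0.09570712  1.24074345 -4.23968331] [-3.14102840e+00  1.86931545e-04  4.03816395e-04] 0.27757156954722223
side 0.07 259 [-0.6034 -0.5444 -0.5739]
side 0.155 79 [-0.5876 -0.5562 -0.5719]
side 0.18 9 [-0.5868 -0.5491 -0.5679]
side 0.195 137 [-0.5877 -0.5498 -0.5688]
side 0.215 172 [-0.5869 -0.5492 -0.568 ]
scene 0.07 292 [0.4724 0.5316 0.502 ]
scene 0.155 69 [0.4875 0.5161 0.5018]
scene 0.18 26 [0.4809 0.5184 0.4997]
scene 0.195 154 [0.4805 0.5198 0.5001]
scene 0.215 171 [0.4813 0.5192 0.5003]
```

View pics/scene2.png

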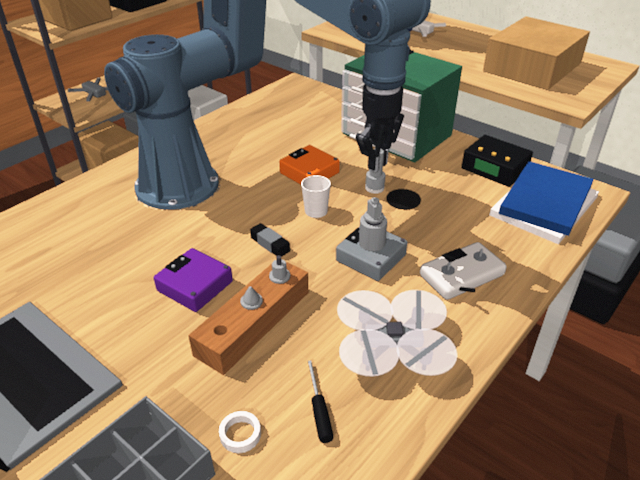

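The weight hangs over the arbor, about 4 mm off in x. I'll centre it and make the first light tap.

Request:
carry_out:
  increments:
    - {"rot": [0, 0, 0], "delta_pos": [0.4, 0.15, 1], "gripper": 255}
    - {"rot": [0, 0, 0], "delta_pos": [0.4, 0.15, 2], "gripper": 255}
    - {"rot": [0, 0, 0], "delta_pos": [0.4, 0.15, 2.6], "gripper": 255}
    - {"rot": [0, 0, 0], "delta_pos": [0.4, 0.15, 3.0], "gripper": 255}
    - {"rot": [0, 0, 0], "delta_pos": [0.4, 0.15, 3.0], "gripper": 255}

```text
time: 12.35
tcp_pos: [0.5822, 0.0912, 0.2147]
tcp_rot: [-3.142, 0.001, -0.003]
force: [-0.3, 0.0, 2.9]
opening: 0.285
gripper_force: 100.8
```

Request:
carry_out:
  increments:
    - {"rot": [0, 0, 0], "delta_pos": [0, 0, -1], "gripper": 255}
    - {"rot": [0, 0, 0], "delta_pos": [0, 0, -2], "gripper": 255}
    - {"rot": [0, 0, 0], "delta_pos": [0, 0, -2], "gripper": 255}
    - {"rot": [0, 0, 0], "delta_pos": [0, 0, -1], "gripper": 255}
    - {"rot": [0, 0, 0], "delta_pos": [0, 0, 0], "gripper": 255}
    - {"rot": [0, 0, 0], "delta_pos": [0, 0, 0.4], "gripper": 255}
    - {"rot": [0, 0, 0], "delta_pos": [0, 0, 0.8], "gripper": 255}
    - {"rot": [0, 0, 0], "delta_pos": [0, 0, 1.2], "gripper": 255}
    - {"rot": [0, 0, 0], "delta_pos": [0, 0, 1.2], "gripper": 255}

```text
time: 13.25
tcp_pos: [0.5857, 0.0909, 0.2095]
tcp_rot: [3.141, -0.001, 0.02]
force: [-6.4, 0.3, 34.2]
opening: 0.281
gripper_force: 103.4
```

Request:
carry_out:
  increments:
    - {"rot": [0, 0, 0], "delta_pos": [0, 0, -1], "gripper": 255}
    - {"rot": [0, 0, 0], "delta_pos": [0, 0, -3], "gripper": 255}
    - {"rot": [0, 0, 0], "delta_pos": [0, 0, -4], "gripper": 255}
    - {"rot": [0, 0, 0], "delta_pos": [0, 0, -4], "gripper": 255}
    - {"rot": [0, 0, 0], "delta_pos": [0, 0, -4], "gripper": 255}

```text
time: 13.75
tcp_pos: [0.581, 0.0909, 0.2404]
tcp_rot: [-3.142, 0.001, 0.003]
force: [-0.4, 1.2, -4.2]
opening: 0.278
gripper_force: 99.5
```

```bash
cat > chk.py <<'E'
from h import *
o=ctrl.get_obs(); t=o["tcp_pos"]; print(t,o["force"],o["tcp_rot"],o["opening"])
ims=[]
for n in("side","scene"):
    c=ctrl.capture(n); q=cloud(c).reshape(-1,3); right=R.from_rotvec(c["orientation"]).as_matrix()[:,0]
    ims.append(cv2.resize(c["img"][(150 if n=="scene" else 210):][:130,(320 if n=="scene" else 220):][:,:130],(400,400))[...,::-1])
    q=q[np.hypot(q[:,0]-.578,q[:,1]-.091)<.05]; w=q@right
    for lo,hi in((.07,.1),(.118,.126),(.13,.145),(.155,.164),(.172,.18),(.18,.195),(.195,.215),(.215,.23),(.23,.25)):
        s=w[(q[:,2]>lo)&(q[:,2]<hi)]
        if len(s)>2: print(n,lo,len(s),np.round([s.min(),s.max(),(s.min()+s.max())/2],4))
    for dz in (0,):
        s=q[np.hypot(q[:,0]-.578,q[:,1]-.091)<.012]; s=s[s[:,2]<.175]; print("top",np.round(np.percentile(s[:,2],[90,95,99]),4))
cv2.imwrite("pics/chk.png",np.hstack(ims))
E
python3 chk.py
```

```text
[0.5809645  0.0909016  0.24044263] [-0.43655978  1.20471838 -4.24003332] [-3.14151147e+00  1.33273227e-03  2.62560522e-03] 0.27803526921251986
side 0.07 265 [-0.6032 -0.5446 -0.5739]
side 0.118 87 [-0.5939 -0.5521 -0.573 ]
side 0.13 81 [-0.589 -0.557 -0.573]
side 0.155 56 [-0.5813 -0.5626 -0.572 ]
side 0.18 23 [-0.587 -0.549 -0.568]
side 0.195 146 [-0.5884 -0.5484 -0.5684]
side 0.215 181 [-0.5874 -0.5493 -0.5683]
side 0.23 82 [-0.5866 -0.5566 -0.5716]
top [0.1606 0.1615 0.1638]
scene 0.07 291 [0.4721 0.5317 0.5019]
scene 0.118 46 [0.4871 0.5205 0.5038]
scene 0.13 81 [0.4883 0.5172 0.5027]
scene 0.155 36 [0.4933 0.5103 0.5018]
scene 0.18 50 [0.4788 0.5168 0.4978]
scene 0.195 151 [0.4799 0.5182 0.4991]
scene 0.215 162 [0.4798 0.5194 0.4996]
scene 0.23 92 [0.4835 0.5238 0.5037]
top [0.1576 0.1581 0.1591]
```

View pics/chk.png

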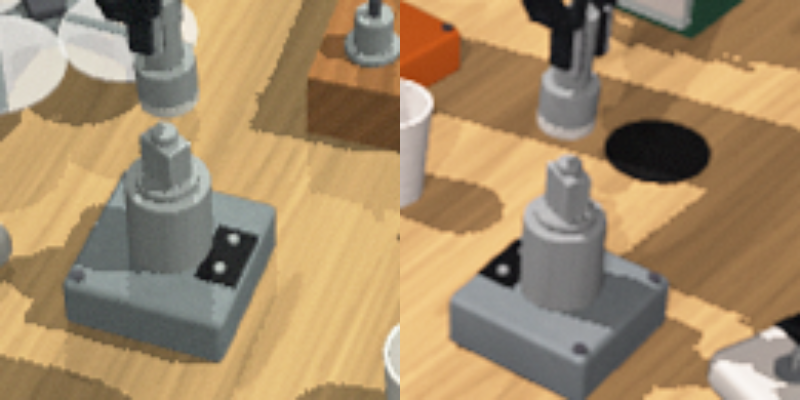

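The arbor looks home or nearly so, but the weight seems offset in the grip. I'll check both with the wrist camera.

```bash
python3 w.py w4.png; python3 nose.py; python3 - <<'E'
from h import *
t=ctrl.get_obs()["tcp_pos"]; P=np.load("wrist.npy").reshape(-1,3)-t
for lo,hi in((.03,.045),(-.022,-.012),(-.05,-.022)):
    m=(abs(P[:,0]+.005)<.026)&(abs(P[:,1])<.024)&(P[:,2]>lo)&(P[:,2]<hi); q=P[m]
    if len(q)>8: print(lo,len(q),cv2.minEnclosingCircle((q[:,:2]*1000).astype(np.float32)),cv2.minAreaRect((q[:,:2]*1000).astype(np.float32)),np.percentile(q,[1,10,50,90,99],axis=0))
E
```

```text
13.9 [0.58076643 0.09093212 0.24024316] [-3.14148607e+00  1.27009160e-03  3.84253812e-03] 0.2796314495520572 [0.66428928 0.09084636 0.38189907]
[ 0.19166891  1.05290787 -3.50645059] [-4.64435395e-02  2.03281381e-01  1.56223337e+00 -8.87890313e-06
  1.37852642e+00  1.52516309e+00]
0.104 1459 ((582.5780029296875, 91.45246124267578), (51.21071243286133, 59.4664306640625), 1.4086116552352905) ((578.4970703125, 91.27971649169922), 29.948022842407227) [0.10798169 0.10921158 0.11011734]
0.118 115 ((585.4865112304688, 95.6319351196289), (15.833316802978516, 34.789215087890625), 31.594934463500977) ((578.7916259765625, 91.51407623291016), 17.394794464111328) [0.11928369 0.12333356 0.12715237]
0.15 233 ((584.7918701171875, 89.39434814453125), (17.69756317138672, 16.85068130493164), 63.26224899291992) ((585.040283203125, 88.99298095703125), 11.45688533782959) [0.1502455  0.15631783 0.15763831]
0.03 5646 ((7.850132942199707, -0.04556228592991829), 24.29782485961914) ((-0.5525979995727539, -0.06716346740722656), (29.035768508911133, 47.88837432861328), 0.13113486766815186) [[-1.28176684e-02 -2.22
[... 278 characters left out ...]
9458618164), 19.1630916595459) ((4.958339214324951, 1.0474720001220703), (20.20221710205078, 37.210121154785156), 14.32329273223877) [[-0.00271389 -0.01794552 -0.02155129]
 [ 0.00155282 -0.01356365 -0.01939388]
 [ 0.00751115 -0.00033656 -0.01806909]
 [ 0.01279737  0.01300061 -0.01610198]
 [ 0.0145808   0.01730978 -0.01235459]]
-0.05 1007 ((-2.082702875137329, -0.7529258728027344), 19.679180145263672) ((6.244265556335449, -1.1912860870361328), (39.35773849487305, 16.8588809967041), 86.98654174804688) [[-0.00100834 -0.01948198 -0.04959206]
 [ 0.00527171 -0.0147597  -0.04677533]
 [ 0.0117377  -0.00037366 -0.03456493]
 [ 0.0138284   0.01361833 -0.02441734]
 [ 0.0144603   0.01824349 -0.02231466]]
```

View pics/w4.png

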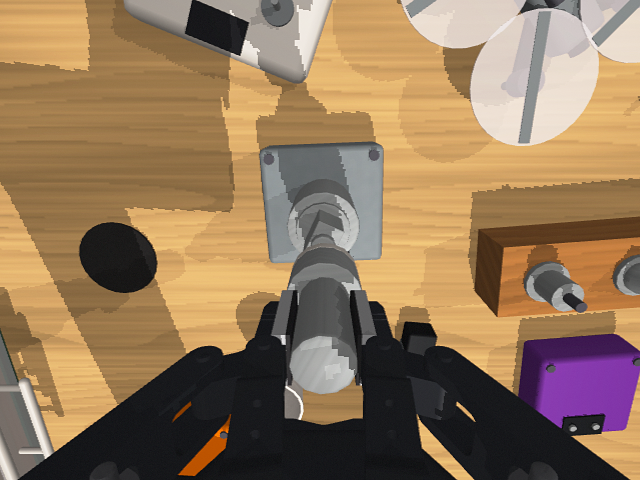

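```bash
python3 - <<'E'
from h import *
P=np.load("wrist.npy").reshape(-1,3); r=np.hypot(P[:,0]-.5784,P[:,1]-.0913)
for a,b in((.017,.0205),(.025,.029)):
    s=P[(r>a)&(r<b)&(P[:,2]>.1)&(P[:,2]<.13)]; print(a,len(s),np.histogram(s[:,2],bins=np.arange(.1,.131,.002)),np.median(s[:,2]))
s=P[(r<.02)&(P[:,2]>.14)&(P[:,2]<.175)]; print(np.histogram(s[:,2],bins=np.arange(.14,.176,.002)))
E
```

```text
0.017 479 (array([  0,   0,   0,   0,   0,   0,   7, 364,  91,   3,   2,   2,   4,
         3,   3]), array([0.1  , 0.102, 0.104, 0.106, 0.108, 0.11 , 0.112, 0.114, 0.116,
       0.118, 0.12 , 0.122, 0.124, 0.126, 0.128, 0.13 ])) 0.11543826070407953
0.025 757 (array([  0,   0,   0,  24, 641,  92,   0,   0,   0,   0,   0,   0,   0,
         0,   0]), array([0.1  , 0.102, 0.104, 0.106, 0.108, 0.11 , 0.112, 0.114, 0.116,
       0.118, 0.12 , 0.122, 0.124, 0.126, 0.128, 0.13 ])) 0.10929292304004429
(array([ 22,  32,  27,  40, 333,  49,  21,  31, 117,  15,   0,   0,   0,
         0,   0,   0,   0]), array([0.14 , 0.142, 0.144, 0.146, 0.148, 0.15 , 0.152, 0.154, 0.156,
       0.158, 0.16 , 0.162, 0.164, 0.166, 0.168, 0.17 , 0.172, 0.174]))
```

The collar top is 6.15 mm above the nose, so the collar (6 mm thick) sits flat and the arbor is home. I'll return the weight to the pad.

Request:
carry_out:
  increments:
    - {"rot": [0, 0, 0], "delta_pos": [-1.2, -4.2, 0], "gripper": 255}
    - {"rot": [0, 0, 0], "delta_pos": [-2.4, -8.4, 0], "gripper": 255}
    - {"rot": [0, 0, 0], "delta_pos": [-3.6, -12.6, 0], "gripper": 255}
    - {"rot": [0, 0, 0], "delta_pos": [-4.8, -16.8, 0], "gripper": 255}
    - {"rot": [0, 0, 0], "delta_pos": [-6, -21, 2], "gripper": 255}
    - {"rot": [0, 0, 0], "delta_pos": [-6.8, -24.3, 6], "gripper": 255}
    - {"rot": [0, 0, 0], "delta_pos": [-6.8, -24.3, 10], "gripper": 255}
    - {"rot": [0, 0, 0], "delta_pos": [-6.8, -24.3, 14], "gripper": 255}
    - {"rot": [0, 0, 0], "delta_pos": [-6.8, -24.3, 16.5], "gripper": 255}
    - {"rot": [0, 0, 0], "delta_pos": [-6.8, -24.3, 17.5], "gripper": 255}
    - {"rot": [0, 0, 0], "delta_pos": [-6.8, -24.3, 17.5], "gripper": 255}

```text
time: 15.0
tcp_pos: [0.5124, 0.3334, 0.0648]
tcp_rot: [3.14, -0.001, -0.006]
force: [-0.3, 0.5, -4.1]
opening: 0.278
gripper_force: 99.9
```

```bash
python3 w.py w5.png; python3 - <<'E'
from h import *
o=ctrl.get_obs(); print(o["force"])
P=np.load("wrist.npy"); C=np.array([0,0,0])
q=P.reshape(-1,3); s=q[(np.hypot(q[:,0]-.507,q[:,1]-.333)<.07)&(q[:,2]>.0022)&(q[:,2]<.0055)]
print("pad",cv2.minAreaRect((s[:,:2]*1000).astype(np.float32)))
t=o["tcp_pos"]; m=(abs(q[:,0]-t[0])<.03)&(abs(q[:,1]-t[1])<.018)
for lo in np.arange(.008,.045,.006):
    s=q[m&(q[:,2]>lo)&(q[:,2]<lo+.006)]; print(round(lo,3),len(s),np.percentile(s[:,0],99)-t[0] if len(s) else 0)
E
```

```text
15.05 [0.51378022 0.33389501 0.06674643] [ 3.14139540e+00 -1.48094878e-03 -8.13477604e-04] 0.2813786131371535 [0.59612575 0.33352147 0.20651489]
[ 1.33479811  0.34312751 -3.05344752]
pad ((515.8145141601562, 333.42645263671875), (88.94366455078125, 70.13508605957031), 89.84011840820312)
0.008 36 0.011574514241944
0.014 190 0.011918545046779583
0.02 170 0.012360222841921176
0.026 206 0.012599729967408213
0.032 219 0.012827943452421109
0.038 251 0.013328689597573828
0.044 1270 0.013236439497706587
```

The weight tilts about 3° in the grip, bottom toward -x. I'll counter-tilt the tool 3° while setting it down.

Request:
carry_out:
  increments:
    - {"rot": [0, 3, 0], "delta_pos": [0, 0, 0.3], "gripper": 255}
    - {"rot": [0, 3, 0], "delta_pos": [0, 0, 0.7], "gripper": 255}
    - {"rot": [0, 3, 0], "delta_pos": [0, 0, 0.9], "gripper": 255}
    - {"rot": [0, 3, 0], "delta_pos": [0, 0, 1.0], "gripper": 255}
    - {"rot": [0, 3, 0], "delta_pos": [0, 0, 1.1], "gripper": 255}
    - {"rot": [0, 3, 0], "delta_pos": [0, 0, 1.1], "gripper": 255}

```text
time: 15.65
tcp_pos: [0.5141, 0.334, 0.056]
tcp_rot: [-3.14, 0.002, -0.082]
force: [-0.1, 0.6, -4.5]
opening: 0.285
gripper_force: 99.9
```

Request:
carry_out:
  increments:
    - {"rot": [0, 0, 0], "delta_pos": [0, 0, 0.15], "gripper": 255}
    - {"rot": [0, 0, 0], "delta_pos": [0, 0, 0.3], "gripper": 255}
    - {"rot": [0, 0, 0], "delta_pos": [0, 0, 0.3], "gripper": 255}

```text
time: 15.95
tcp_pos: [0.5147, 0.334, 0.0558]
tcp_rot: [3.14, -0.001, 0.084]
force: [-8.1, -4.8, 16.9]
opening: 0.281
gripper_force: 102.4
```

Request:
carry_out:
  increments:
    - {"rot": [0, 0, 0], "delta_pos": [-0.1, 0, -0.2], "gripper": 255}
    - {"rot": [0, 0, 0], "delta_pos": [-0.1, 0, -0.25], "gripper": 255}
    - {"rot": [0, 0, 0], "delta_pos": [-0.1, 0, -0.25], "gripper": 190}
    - {"rot": [0, 0, 0], "delta_pos": [-0.1, 0, -0.25], "gripper": 150}
    - {"rot": [0, 0, 0], "delta_pos": [-0.1, 0, -0.25], "gripper": 100}
    - {"rot": [0, 0, 0], "delta_pos": [-0.1, 0, -0.25], "gripper": 40}
    - {"rot": [0, 0, 0], "delta_pos": [-0.1, 0, -0.25], "gripper": 40}
    - {"rot": [0, 0, 0], "delta_pos": [0, 0, -3], "gripper": 40}
    - {"rot": [0, 0, 0], "delta_pos": [0, 0, -7], "gripper": 40}
    - {"rot": [0, 0, 0], "delta_pos": [0, 0, -12], "gripper": 40}
    - {"rot": [0, 0, 0], "delta_pos": [0, 0, -16], "gripper": 40}
    - {"rot": [0, 0, 0], "delta_pos": [0, 0, -16], "gripper": 40}

```text
time: 17.15
tcp_pos: [0.509, 0.3357, 0.2204]
tcp_rot: [-3.135, 0.001, -0.101]
force: [0.3, 0.1, 0.7]
opening: 0.843
gripper_force: 0.0
```

```bash
python3 w.py w6.png; python3 - <<'E'
from h import *
def rep(P):
    P=P.reshape(-1,3)
    for lo,hi in((.085,.1),(.034,.044),(.0022,.0055)):
        q=P[(np.hypot(P[:,0]-.508,P[:,1]-.333)<.06)&(P[:,2]>lo)&(P[:,2]<hi)]
        if len(q)>8: print(lo,len(q),cv2.minEnclosingCircle((q[:,:2]*1000).astype(np.float32)),cv2.minAreaRect((q[:,:2]*1000).astype(np.float32))[:2],np.percentile(q[:,2],[10,50,90]))
rep(np.load("wrist.npy"))
P=cloud(ctrl.capture("side")).reshape(-1,3); r=np.hypot(P[:,0]-.579,P[:,1]-.092)
for a,b in((.016,.021),(.025,.029)):
    s=P[(r>a)&(r<b)&(P[:,2]>.1)&(P[:,2]<.13)]; print(len(s),np.percentile(s[:,2],[25,50,75]))
E
```

```text
17.2 [0.50742468 0.33495757 0.21673111] [-3.13725277e+00  9.76522676e-04 -9.31751517e-02] 0.8443118789031533 [0.58287425 0.33497089 0.36748999]
0.085 776 ((509.5949401855469, 333.48614501953125), 12.885598182678223) ((509.94793701171875, 333.4562683105469), (24.706775665283203, 24.690555572509766)) [0.09191892 0.09319718 0.09408291]
0.034 534 ((509.77862548828125, 333.4195556640625), 19.8627986907959) ((513.6140747070312, 333.2044677734375), (38.879451751708984, 31.12779426574707)) [0.03712888 0.03824216 0.03920864]
0.0022 3370 ((506.2807922363281, 333.502197265625), 44.71538543701172) ((506.34228515625, 333.0596923828125), (88.70428466796875, 88.38038635253906)) [0.00256877 0.00337038 0.00429089]
41 [0.11423727 0.11687675 0.11919209]
69 [0.10574648 0.109998   0.11214661]
```

The weight stands upright 3 mm from the pad's centre and the arbor is home, so I'm handing in.

```bash
python3 -c "
from bench import ctrl;print(ctrl.job_done())"
```

```text
the job is handed in; nothing more can be done
None
```

The job is handed in, but no verdict came back: by my measurements the arbor is home after two taps (collar about 0.15 mm off the nose), the weight stands upright about 3 mm from the pad's centre, and nothing else on the table was touched.

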